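# Hold the forming roller against the sprung stop of the sloped jig

## Robot

A 6-joint arm with a two-finger parallel gripper is mounted at the origin on the work surface. World frame = base frame: x ahead of the robot, y to its left, z up, the work surface at z = 0. Lengths are in m, angles in rad, forces in N, time in s.
With the tool pointing down it reaches from about 0.375 to 0.975 m from the base axis. Payload 3.8 kg.
Tool frame: the origin (TCP) lies at the very end of the fingers, on their centre line; the grasp point (between the pads) lies 19 mm behind it (bot.pinch_z is the distance from the TCP to the grasp point, in m); x points along the fingers, y is the direction in which the jaws open and shut, and the axes are right-handed (so a half turn about x gives the same grasp; the last joint's range is limited). The gripper opens to 85 mm and grips with 20 to 120 N. Pads are 22 mm wide; open, the fingers measure 114 mm over their backs; the gripper's body (76 mm by 85 mm) begins 54 mm behind the grasp point. The pads swing forward as they close: fully open they stand 13 mm farther back than shut.
Start: joints at [-1.223, 0.264, 1.604, -0, 1.274, -0.037], TCP at [0.253, -0.626, 0.202] pointing down, gripper open.
Joint ranges: [-2.63, 2.63], [-0.94, 2.18], [0.31, 2.57], [-1.31, 4.45], [0, 2.66], [-2.55, 2.55]. Speed limits (rad/s): [2.57, 2.57, 3.14, 3.14, 3.14, 3.14].

## Interface

Orientations are given as a rotation vector (axis times angle).
In Python, from workcell import monitor, imaging, finish_job, bot gives the robot as it stands.
- The arm moves only by the tool jog_arm, never from a script. Its argument "rows" is a list of rows, each a list of 7 numbers: the shift along the tool's x, y, z in m, then the turn, a rotation vector about the tool's x, y, z in rad, then the opening in per cent of the stroke, from 0 (shut) to 100 (fully open). A call has 1 to 20 rows; each row is the pose to reach, as a shift and turn from the pose measured when the call began, along the tool's axes at that moment; what a row does not reach only later rows make up. A row lasts 1/10 s, in which the tool goes at most 50 mm and 8.59 degrees, less where a joint would pass 70% of its speed; a pose out of reach is approached as far as the arm can. A call with a gripper value outside its range is refused whole. The fingers move at their own pace and stop on an object; "force" is the grip in N (left out, the last holds). Time passes only in rows, so rows that repeat a pose let the fingers close. It gives the time, the measured TCP pose, the force and the opening at its end, in the units of the state.
- monitor.read_state(): the state, without advancing time (a new reading comes with each control period).
- imaging.read_camera(name): name is "side" or "top" or "wrist"; returns the picture (480x640x3 uint8, blue, green, red); there is no depth.
- imaging.camera_params(name): a dict with "fx", "fy", "cx", "cy" (pixels), "k1" (the pictures are not rectified: a ray, as slopes to the right and down, at radius r is drawn at 1 + k1 r^2 times it, then the intrinsics apply), "T" (4x4, takes a point from camera to world coordinates); the wrist camera has in their place "T_tool_cam" (4x4, takes a point from camera to tool coordinates, whose origin is the TCP and whose axes are the tool frame's). Camera axes: x right, y down, z forward; pixel columns grow to the right and rows downward; lengths in m; the calibration is good to about 2 mm. A picture is of the moment at which its call begins: read the wrist's pose just before it. camera_params takes no time and is no camera call.
- finish_job(): hands the job in, once; it reports no verdict.
The state is a dict: "time": time; "q": joint angles; "joint_vel": joint speeds; "joint_torque": joint torques, N m; "tool_pos": TCP position; "tcp_rot": TCP orientation; "wrist_force": force on the tool from outside, world axes, zero at the start; "torque": the same for the moment, N m; "width": opening from 0.0 (shut) to 1.0 (fully open).
Only numpy, scipy, OpenCV 4.12 (cv2) and the standard library are available. Lean on these libraries where they do the work, as an engineer would, in place of code of your own. Each camera call takes 0.05 s, during which the arm holds its last target. There are 200 camera calls.

## Task

With the fingertips, slowly push the steel roller that lies at the foot of the little sloped jig up the slope, never letting it run back down, until it has pressed the sprung stop pad at the head all the way in. Finish while still holding it there with the fingers, so that the jeweller can clamp it. Push gently and only on the roller, do not pinch it or lift it off the slope, and leave the other things on the table where they are.

Things in the scene. Friction and masses are not known exactly. Their poses are not given: they have to be found in the camera images.
- deck: Sloped wooden deck, fixed on a round gold-coloured board 380 mm across and 5 mm thick. 240 mm long, 130 mm wide, rising at 10 degrees. Origin: middle of its upper surface, 55 mm above the table; x points up the slope, y across it, z out of the surface. Side rails 6 mm thick, 10 mm high, inner faces at y = +-58 mm; wooden head block 44 mm high, 90 mm wide at x = 90 to 112 mm.
- foot_lip (a point): Middle of the top of the lip across the foot of the deck: 8 mm high, 6 mm thick, at deck x = -118 to -112 mm. The space behind and above it is free, so that the fingers can come down behind the roller.
- roller: Solid polished steel roller, slippery on the deck (friction about 0.25), 44 mm in diameter, 110 mm long, about 0.45 kg, loose. Origin: its centre; y is the cylinder's axis, and the frame turns as it rolls. It starts across the deck against the foot lip, centre at deck x = -95 mm, z = 22 mm. Unheld it rolls back down. It meets the pad when its centre is at deck x = 38 mm and has it fully in at 48 mm.
- pad (a joint): Travel of the sprung stop pad, in m: 0 standing out, 0.010 pressed all the way in (hard stop), moving up the slope. The spring takes about 2 N to start and 5 N at full travel and pushes the pad out again when released.
- pad_face (a point): Middle of the front face (facing the foot of the slope) of the stop pad, an upright aluminium plate 70 mm wide and 8 mm thick, its top 39 mm above the deck, on two steel pins in front of the wooden head block. The point is 22 mm above the deck; with the pad out it lies at deck x = 60 mm.
- spare_roller: Bystander: thinner steel roller standing upright on the board, 30 mm in diameter, 65 mm high. Origin: centre of its underside.
- bead_jar: Bystander: small round glass jar, 38 mm in diameter, 50 mm high. Origin: centre of its underside.
- bangle: Bystander: brass ring lying flat, 62 mm across, 12 mm high. Origin: centre of its underside.
- tin: Bystander: small round aluminium tin, 42 mm across, 30 mm high. Origin: centre of its underside.
- wire_spool: Bystander: white spool, 60 mm across, 40 mm high. Origin: centre of its underside.
- ring_mandrel: Bystander: tapered wooden ring stick standing on its foot, foot 44 mm across, 132 mm high. Origin: centre of its underside.
- pliers: Bystander: pliers lying flat with red handles, about 140 mm long, 12 mm high; x points to the jaws. Origin: near the middle, at table height.
Things that resemble listed ones, but are neither listed nor needed, are in the scene too. Leave any blue or orange look-alike of the roller alone.

How it is judged:
By the outcome, as a careful person would: the job done as asked, in the order asked, and still so for the second after the job is handed in, while the arm keeps its last pose, push and grip.
It also fails if it takes over 37 s, if anything falls off the work surface, if the arm or the gripper's body presses on something with over 40 N, if the wrist force passes 120 N, or if a joint passes its speed limit or range.

## Working session

There is one attempt and no reset: what is moved stays moved. The work goes in short steps, Python scripts to look and compute and a tool call to move; the robot and the scene stay as the last step left them, time stands still between calls to the robot, and variables do not carry over. Pictures are saved under pics/ and viewed, about 8 in all and at most 12, crops included, and the job is handed in when it is done.

Besides the shell and the picture viewer there is one more tool, called after "Request:" in YAML: its name, and indented under it one key for each argument. jog_arm: Moves the arm, as the interface text tells. Its arguments: {"type":"object","properties":{"rows":{"type":"array","items":{"type":"array","items":{"type":"number"}}},"force":{"type":"number"}},"required":["rows"]}

```bash
mkdir -p pics; ls
python3 - <<'E'
from workcell import monitor, imaging, bot
import cv2,numpy as np
np.set_printoptions(precision=4,suppress=True)
for n in("top","side"):
    cv2.imwrite(f"pics/{n}1.png",imaging.read_camera(n)); print(n,imaging.camera_params(n))
print(imaging.camera_params("wrist")); print(monitor.read_state()); print([a for a in dir(bot) if a[0]!='_'])
E
```

```text
pics
top {'fx': 467.0066280873043, 'fy': 467.0066280873043, 'cx': 318.2655848873348, 'cy': 239.74291618026015, 'k1': 0.039766933635079854, 'T': array([[-0.0412, -0.9792,  0.1986,  0.2968],
       [-0.9991,  0.0395, -0.0122,  0.0134],
       [ 0.0041, -0.1989, -0.98  ,  1.1747],
       [ 0.    ,  0.    ,  0.    ,  1.    ]])}
side {'fx': 500.4442379757603, 'fy': 500.4442379757603, 'cx': 319.82771552953164, 'cy': 242.1522819053841, 'k1': 0.033855512808549114, 'T': array([[-0.7277, -0.4497,  0.518 , -0.1164],
       [-0.6859,  0.4804, -0.5466,  0.6495],
       [-0.0031, -0.753 , -0.658 ,  0.867 ],
       [ 0.    ,  0.    ,  0.    ,  1.    ]])}
{'fx': 396.5037928898994, 'fy': 396.5037928898994, 'cx': 321.5079807139201, 'cy': 244.49610542886188, 'k1': -0.07168488971328162, 'T_tool_cam': array([[ 0.0004, -0.3099,  0.9508, -0.1714],
       [ 1.    ,  0.0003, -0.0003, -0.0004],
       [-0.0002,  0.9508,  0.3099, -0.08  ],
       [ 0.    ,  0.    ,  0.    ,  1.    ]])}
{'time': 0.1, 'q': array([-1.2229,  0.2647,  1.6052,  0.    ,  1.2737, -0.0369]), 'joint_vel': array([ 0.0001, -0.0005, -0.0033,  0.    ,  0.0004, -0.0016]), 'joint_torque': array([  0.0004, -51.6706, -36.859 ,  -0.0001,   0.0062,  -0.    ]), 'tool_pos': array([ 0.2531, -0.625 ,  0.2006]), 'tcp_rot': array([ 2.0111,  0.3939, -2.0118]), 'wrist_force': array([ 0.3519, -0.0057, -0.1505]), 'torque': array([ 0.0258, -0.019 , -0.014 ]), 'width': 0.9980780148822608}
['MotionError', 'pinch_z']
```

View pics/top1.png

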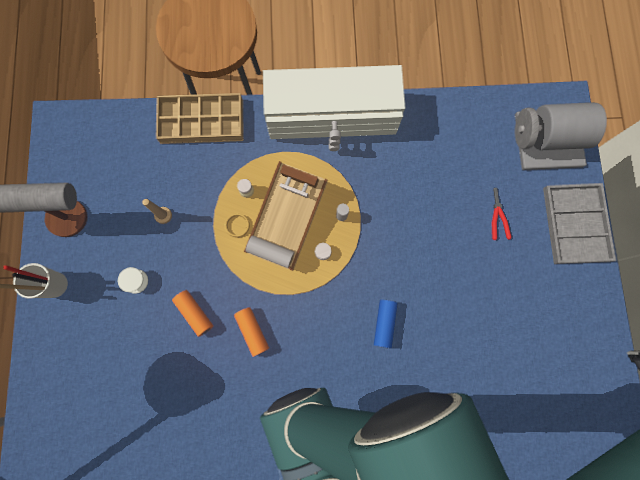

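View pics/side1.png

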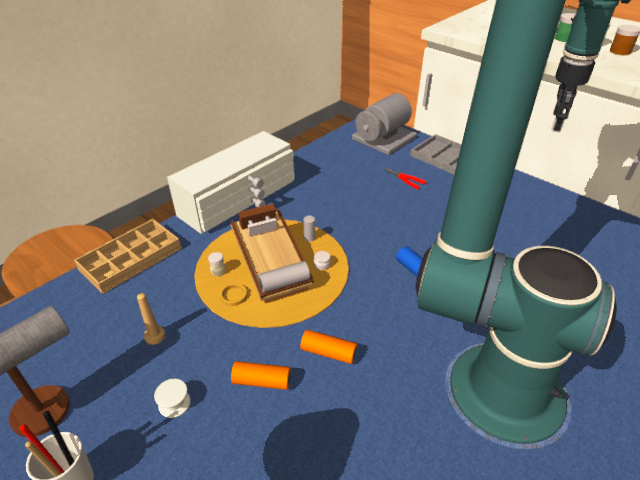

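The top view shows the board at about (287,223), the roller at (270,251) and the head block at (299,175). Next I'll zoom in on the jig in both views.

Run:
```python
import cv2,numpy as np
a=cv2.imread("pics/top1.png")[150:285,225:350]; b=cv2.imread("pics/side1.png")[195:310,215:330]
a=cv2.resize(a,(400,432),interpolation=cv2.INTER_CUBIC); b=cv2.resize(b,(400,400),interpolation=cv2.INTER_CUBIC)
c=np.zeros((432,800,3),np.uint8); c[:,:400]=a; c[:400,400:]=b
cv2.imwrite("pics/crop1.png",c)
```

```text
(no output)
```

View pics/crop1.png

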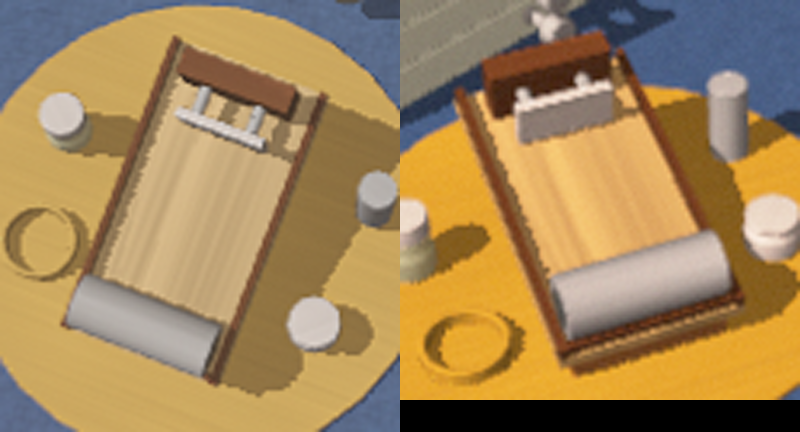

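The crop shows the four rail corners in both views. In crop pixels they are (176,37), (325,95), (213,383) and (65,325) in top, and (60,90), (222,50), (343,298) and (160,360) in side. I'll fit the deck's position and yaw to them.

```bash
cat > h.py <<'E'
import numpy as np, cv2
from scipy.spatial.transform import Rotation as R
from workcell import monitor, imaging, bot
np.set_printoptions(precision=4,suppress=True)
def proj(P,c,T):
    p=(np.atleast_2d(P)-T[:3,3])@T[:3,:3]; s=p[:,:2]/p[:,2:]
    s=s*(1+c["k1"]*(s**2).sum(1))[:,None]
    return s*[c["fx"],c["fy"]]+[c["cx"],c["cy"]]
def deckR(yaw): return R.from_euler("ZY",[yaw,-np.radians(10)]).as_matrix()
def deckpt(v,p): return np.array([v[0],v[1],.055])+np.atleast_2d(p)@deckR(v[2]).T
def toolpose():
    s=monitor.read_state(); T=np.eye(4); T[:3,:3]=R.from_rotvec(s["tcp_rot"]).as_matrix(); T[:3,3]=s["tool_pos"]; return T,s
E
python3 - <<'E'
from h import *
from scipy.optimize import least_squares
C={n:imaging.camera_params(n) for n in("top","side")}
P=np.array([[.12,.061,.01],[.12,-.061,.01],[-.12,-.061,.01],[-.12,.061,.01]])
t=np.array([[176,37],[325,95],[213,383],[65,325]])/3.2+[225,150]
s=np.array([[60,90],[222,50],[343,298],[160,360]])/3.478+[215,195]
f=lambda v:np.r_[proj(deckpt(v,P),C["top"],C["top"]["T"])-t, proj(deckpt(v,P),C["side"],C["side"]["T"])-s].ravel()
r=least_squares(f,[.5,.05,-.35],loss="soft_l1"); v=r.x; print(v,np.degrees(v[2])); print(r.fun.reshape(-1,2))
np.save("v.npy",v)
print("roller",deckpt(v,[-.095,0,.022]))
D=deckR(v[2]); Rt=np.c_[-D[:,2],D[:,1],D[:,0]]
T,st=toolpose(); print(T)
for d in ([-.19,0,.09],[-.150,0,.06]):
    w=deckpt(v,[d])[0]; print(d,w,"shift",T[:3,:3].T@(w-T[:3,3]),"turn",R.from_matrix(T[:3,:3].T@Rt).as_rotvec())
E
```

```text
[ 0.5862  0.0785 -0.4235] -24.264601601604383
[[-0.1884 -0.0712]
 [-0.6645 -0.4274]
 [-1.9096  1.0108]
 [-1.61    0.7035]
 [ 0.4704 -1.5505]
 [ 0.1153 -1.4162]
 [-0.2838 -0.7453]
 [ 1.5422 -3.5145]]
roller [[0.4974 0.1185 0.0602]]
[[-0.0007  0.3754 -0.9269  0.2531]
 [ 0.0019 -0.9269 -0.3754 -0.625 ]
 [-1.     -0.002  -0.0001  0.2006]
 [ 0.      0.      0.      1.    ]]
[-0.19, 0, 0.09] [0.4014 0.1618 0.1106] shift [ 0.0914 -0.6734 -0.4328] turn [-2.326  -0.0894  0.2044]
[-0.15, 0, 0.06] [0.442  0.1435 0.088 ] shift [ 0.1139 -0.6411 -0.4636] turn [-2.326  -0.0894  0.2044]
```

Request:
jog_arm:
  rows:
    - [-0.01, -0.05, -0.05, -0.15, -0.006, 0.012, 50]
    - [-0.01, -0.09, -0.09, -0.3, -0.012, 0.026, 50]
    - [-0.01, -0.12, -0.12, -0.44, -0.017, 0.038, 50]
    - [-0.01, -0.155, -0.16, -0.58, -0.022, 0.05, 50]
    - [-0.01, -0.19, -0.2, -0.72, -0.027, 0.063, 50]
    - [-0.01, -0.225, -0.23, -0.86, -0.033, 0.075, 50]
    - [-0.01, -0.255, -0.265, -1.0, -0.038, 0.088, 50]
    - [-0.01, -0.285, -0.295, -1.14, -0.043, 0.1, 50]
    - [-0.01, -0.325, -0.315, -1.28, -0.049, 0.112, 50]
    - [-0.01, -0.365, -0.335, -1.42, -0.055, 0.125, 50]
    - [-0.01, -0.405, -0.352, -1.56, -0.06, 0.137, 50]
    - [-0.01, -0.445, -0.37, -1.7, -0.065, 0.15, 50]
    - [-0.01, -0.485, -0.39, -1.84, -0.07, 0.162, 50]
    - [-0.01, -0.525, -0.41, -1.98, -0.076, 0.174, 50]
    - [-0.01, -0.565, -0.43, -2.12, -0.082, 0.186, 50]
    - [-0.01, -0.605, -0.45, -2.24, -0.086, 0.197, 50]
    - [-0.005, -0.641, -0.464, -2.326, -0.089, 0.204, 50]
    - [0, -0.641, -0.464, -2.326, -0.089, 0.204, 50]
    - [0, -0.641, -0.464, -2.326, -0.089, 0.204, 50]
    - [0, -0.641, -0.464, -2.326, -0.089, 0.204, 50]
  force: 20

```text
time: 2.1
tool_pos: [0.4422, 0.1424, 0.2014]
tcp_rot: [0.296, 1.375, -0.354]
wrist_force: [-0.6, -0.4, -0.1]
width: 0.498
```

```bash
cat > look.py <<'E'
import sys
from h import *
v=np.load("v.npy"); T,s=toolpose(); im=imaging.read_camera("wrist"); c=imaging.camera_params("wrist")
cv2.imwrite(f"pics/raw_{sys.argv[1]}.png",im)
W=T@c["T_tool_cam"]
for p,col in (([[.12,.061,.01],[.12,-.061,.01],[-.12,-.061,.01],[-.12,.061,.01]],(0,0,255)),([[.06,.035,.039],[.06,-.035,.039],[.06,0,.022]],(0,255,0)),([[-.115,-.058,.008],[-.115,.058,.008]],(255,0,255))):
    for q in proj(deckpt(v,p),c,W): print(q); cv2.drawMarker(im,tuple(int(round(float(x))) for x in q),col,0,10,1)
cv2.imwrite(f"pics/{sys.argv[1]}.png",im)
def where():
    D=deckR(v[2]); d=D.T@(T[:3,3]-[v[0],v[1],.055])
    Rt=np.c_[-D[:,2],D[:,1],D[:,0]]
    print("t",s["time"],"tcp in deck",d,"turn left",R.from_matrix(T[:3,:3].T@Rt).as_rotvec(),"F in deck",D.T@s["wrist_force"],"w",s["width"],"q",s["q"])
where()
E
python3 look.py w1
```

```text
[378.8483 440.6594]
[265.2998 440.5592]
[251.9159 224.0949]
[392.1637 224.0816]
[358.8485 415.4037]
[285.2291 415.3463]
[322.0454 403.4058]
[256.002  229.0097]
[388.0787 229.0001]
t 2.1 tcp in deck [-0.1298 -0.0009  0.1715] turn left [-0.001  -0.0011  0.0012] F in deck [-0.408  -0.6439 -0.0624] w 0.4983404576228223 q [ 0.3573 -0.2362  2.1218 -0.1353  1.1366 -0.7392]
```

View pics/w1.png

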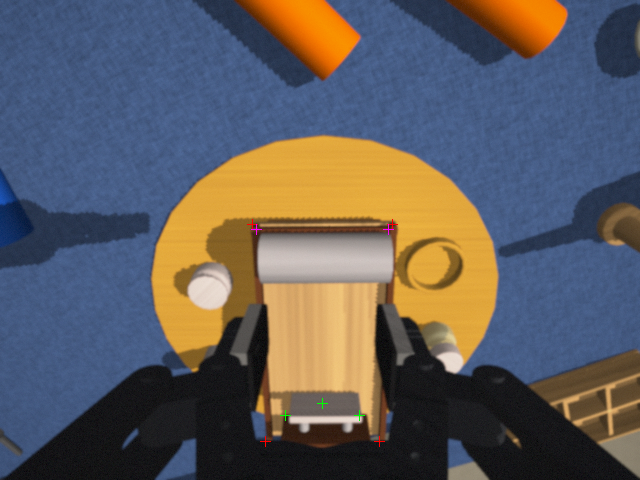

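The overlay matches the rails and pad within about 3 px. The roller sits squarely on the lip, centred at (326,258). I'll descend behind it.

Request:
jog_arm:
  rows:
    - [0.0, 0.002, -0.013, 0, 0, 0, 40]
    - [0.015, 0.002, -0.025, 0, 0, 0, 40]
    - [0.04, 0.002, -0.025, 0, 0, 0, 40]
    - [0.065, 0.002, -0.025, 0, 0, 0, 40]
    - [0.09, 0.002, -0.025, 0, 0, 0, 40]
    - [0.11, 0.002, -0.025, 0, 0, 0, 40]
    - [0.13, 0.002, -0.025, 0, 0, 0, 40]
    - [0.145, 0.002, -0.025, 0, 0, 0, 40]
    - [0.155, 0.002, -0.025, 0, 0, 0, 40]
    - [0.16, 0.002, -0.025, 0, 0, 0, 40]
    - [0.16, 0.002, -0.025, 0, 0, 0, 40]
    - [0.16, 0.002, -0.025, 0, 0, 0, 40]

```text
time: 3.35
tool_pos: [0.4466, 0.1428, 0.0405]
tcp_rot: [0.297, 1.373, -0.354]
wrist_force: [-0.2, -0.0, 1.2]
width: 0.4
```

```bash
python3 look.py w2|tail -1; python3 -c "
from h import *
a=imaging.read_camera('side')[195:310,205:330];cv2.imwrite('pics/s2.png',cv2.resize(a,None,fx=5,fy=5,interpolation=2))"
```

```text
t 3.35 tcp in deck [-0.1539  0.0012  0.0124] turn left [-0.0024  0.0001  0.0001] F in deck [ 0.0749 -0.1038  1.2233] w 0.4002007086431988 q [ 0.3546 -0.0436  2.2814 -0.1732  0.7864 -0.675 ]
```

View pics/s2.png

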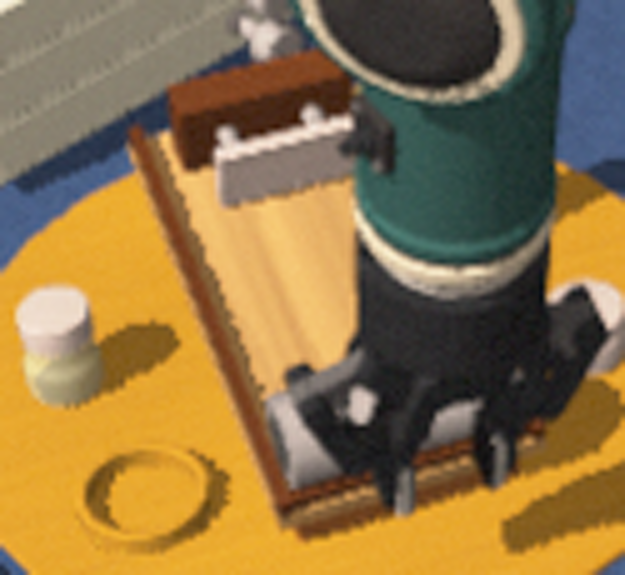

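View pics/w2.png

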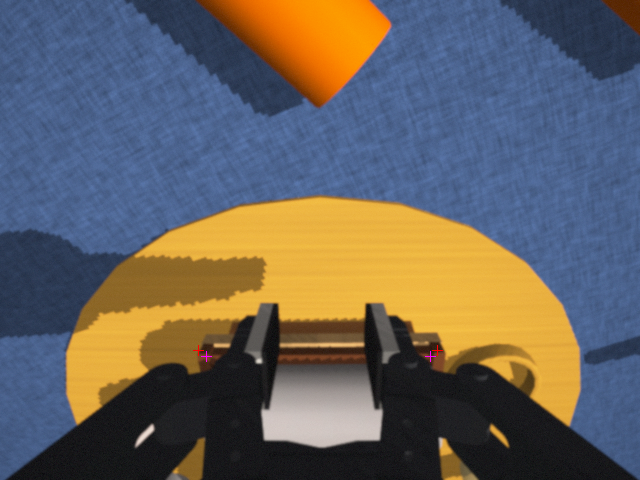

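The fingers are behind and above the lip. The roller shows between them at rows 360–445, untouched. I'll advance slowly to make contact.

Request:
jog_arm:
  rows:
    - [0.001, 0, 0.005, 0, 0, 0, 40]
    - [0.001, 0, 0.01, 0, 0, 0, 40]
    - [0.001, 0, 0.014, 0, 0, 0, 40]
    - [0.001, 0, 0.017, 0, 0, 0, 40]
    - [0.001, 0, 0.019, 0, 0, 0, 40]
    - [0.001, 0, 0.021, 0, 0, 0, 40]
    - [0.001, 0, 0.023, 0, 0, 0, 40]
    - [0.001, 0, 0.025, 0, 0, 0, 40]
    - [0.001, 0, 0.027, 0, 0, 0, 40]
    - [0.001, 0, 0.029, 0, 0, 0, 40]
    - [0.001, 0, 0.031, 0, 0, 0, 40]
    - [0.001, 0, 0.033, 0, 0, 0, 40]
    - [0.001, 0, 0.035, 0, 0, 0, 40]
    - [0.001, 0, 0.037, 0, 0, 0, 40]

```text
time: 4.85
tool_pos: [0.4803, 0.1278, 0.0462]
tcp_rot: [0.297, 1.373, -0.353]
wrist_force: [-0.5, 0.3, -0.1]
width: 0.399
```

```bash
python3 look.py w3|tail -1
```

```text
t 4.85 tcp in deck [-0.1166  0.0014  0.0117] turn left [-0.0021  0.0006 -0.0004] F in deck [-0.5999  0.064  -0.011 ] w 0.39892047456052265 q [ 0.297  -0.0018  2.2278 -0.1621  0.7897 -0.7412]
```

View pics/w3.png

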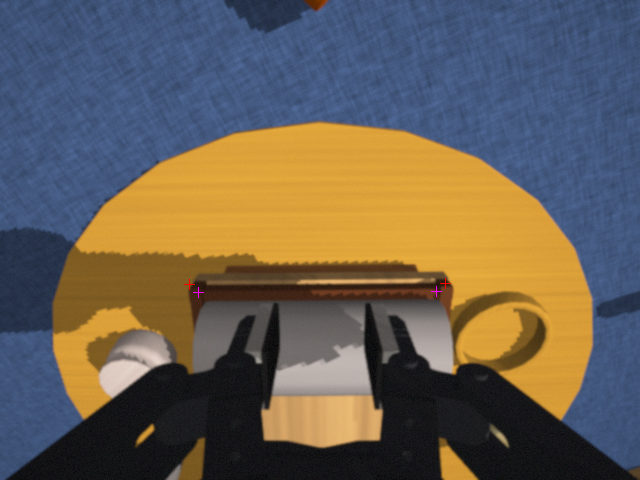

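```bash
cat > rol.py <<'E'
from h import *
v=np.load("v.npy"); T,s=toolpose(); c=imaging.camera_params("wrist"); W=T@c["T_tool_cam"]
th=np.linspace(0,2*np.pi,200)
for x in np.arange(-.097,-.08,.003):
    p=proj(deckpt(v,np.c_[x+.022*np.cos(th),0*th,.022+.022*np.sin(th)]),c,W); print(round(x,4),p[:,1].min(),p[:,1].max())
tp=np.array([[0,.0,z] for z in(-.011,0,.011)]); print("tcp -11,0,11",proj(tp,c,c["T_tool_cam"])[:,1])
tp=np.array([[-.008,.017,z] for z in(-.011,0,.011)]); print("pad edge",proj(tp,c,c["T_tool_cam"]))
E
python3 rol.py
```

```text
-0.097 291.4075351455242 388.5547156907887
-0.094 297.2042865298465 394.0218151911729
-0.091 302.92356965879003 399.43663745807817
-0.088 308.5813722098066 404.7842117831923
-0.085 314.15896448489025 410.0681614459336
-0.082 319.67689275040664 415.29778299161615
tcp -11,0,11 [270.2772 291.9285 312.7543]
pad edge [[357.8541 276.9161]
 [357.1305 299.3308]
 [356.4194 320.8469]]
```

Request:
jog_arm:
  rows:
    - [0, 0, 0.002, 0, 0, 0, 40]
    - [0, 0, 0.004, 0, 0, 0, 40]
    - [0, 0, 0.006, 0, 0, 0, 40]
    - [0, 0, 0.008, 0, 0, 0, 40]
    - [0, 0, 0.01, 0, 0, 0, 40]
    - [0, 0, 0.012, 0, 0, 0, 40]
    - [0, 0, 0.014, 0, 0, 0, 40]
    - [0, 0, 0.016, 0, 0, 0, 40]
    - [0, 0, 0.018, 0, 0, 0, 40]
    - [0, 0, 0.02, 0, 0, 0, 40]

```text
time: 5.9
tool_pos: [0.4995, 0.1195, 0.0512]
tcp_rot: [0.297, 1.371, -0.353]
wrist_force: [-3.5, -1.9, 8.1]
width: 0.402
```

```bash
python3 look.py w4|tail -1; sed -i 's/arange(-.097,-.08,.003)/arange(-.097,-.06,.004)/' rol.py; python3 rol.py; python3 -c "
from h import *
a=imaging.read_camera('side')[195:310,205:330];b=cv2.imread('pics/raw_w4.png');o=np.zeros((480,800,3),np.uint8);o[:,:400]=b[:,120:520];o[:368,400:]=cv2.resize(a,(400,368),interpolation=2);cv2.imwrite('pics/s4.png',o)"
```

```text
t 5.9 tcp in deck [-0.0951  0.0018  0.0129] turn left [-0.0021  0.0023 -0.001 ] F in deck [-0.9436 -3.127   8.3574] w 0.4020469337156846 q [ 0.2683  0.0198  2.1954 -0.1568  0.7952 -0.7745]
-0.097 246.9924675323752 346.1200009639892
-0.093 255.3707537875827 353.95146201207524
-0.089 263.6076425681325 361.6798716593897
-0.085 271.71487340413245 369.2900068404606
-0.081 279.6853176687323 376.7908253160614
-0.077 287.5242541086029 384.18093951196545
-0.073 295.241887072995 391.45834415255285
-0.069 302.82341901525706 398.63007704212805
-0.065 310.28825182904365 405.6884791462958
-0.061 317.6298128747164 412.64377181454415
tcp -11,0,11 [270.2804 291.9316 312.7574]
pad edge [[357.8545 276.9194]
 [357.1308 299.334 ]
 [356.4198 320.8501]]
```

View pics/s4.png

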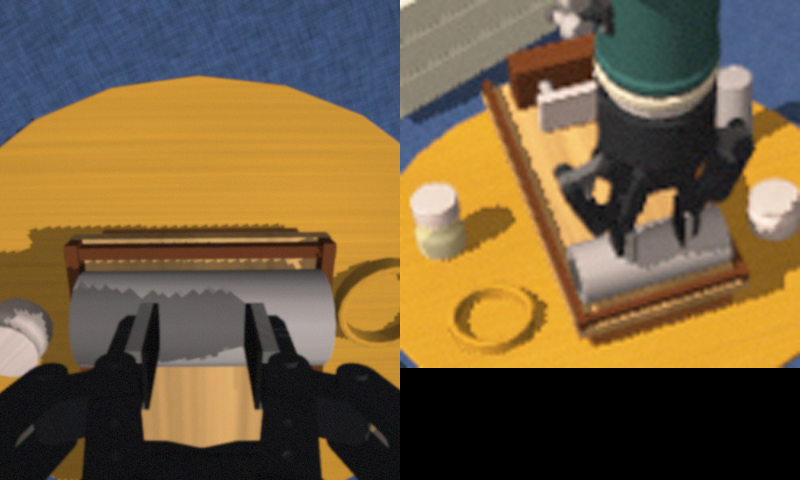

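The fingers appear to be riding on the upper part of the roller, with about 8 N upward on the tool, so the fingertips end higher than I assumed. I'll triangulate the real tip position from the earlier images.

Run:
```python
from h import *
v=np.load("v.npy"); cs=imaging.camera_params("side"); cw=imaging.camera_params("wrist")
D=deckR(v[2]); Rt=np.c_[-D[:,2],D[:,1],D[:,0]]
p2=np.array([.4466,.1428,.0405]); p4=toolpose()[1]["tool_pos"]
for s in (0,.006,.012,.02,.03):
  for z in(-.011,0,.011):
    P=np.array([[-s,y,z] for y in(.024,-.024)])
    a=proj(p2+P@Rt.T,cs,cs["T"]); b=proj(p4+P@Rt.T,cs,cs["T"])
    print(s,z,"s2crop",((a-[205,195])*5).ravel().round(),"s4crop",((b-[205,195])*3.2+[400,0]).ravel().round(),"wrist",proj(P,cw,cw["T_tool_cam"]).ravel().round())
```

```text
0 -0.011 s2crop [397. 554. 499. 523.] s4crop [626. 288. 689. 269.] wrist [371. 270. 268. 270.]
0 0 s2crop [389. 535. 491. 504.] s4crop [621. 276. 684. 257.] wrist [370. 292. 269. 292.]
0 0.011 s2crop [381. 515. 482. 484.] s4crop [616. 264. 679. 246.] wrist [370. 313. 270. 313.]
0.006 -0.011 s2crop [397. 547. 500. 516.] s4crop [626. 283. 690. 264.] wrist [373. 275. 266. 275.]
0.006 0 s2crop [389. 527. 491. 496.] s4crop [620. 271. 684. 252.] wrist [372. 297. 267. 297.]
0.006 0.011 s2crop [381. 507. 482. 477.] s4crop [615. 259. 679. 241.] wrist [371. 319. 268. 319.]
0.012 -0.011 s2crop [398. 540. 500. 508.] s4crop [625. 278. 690. 259.] wrist [375. 280. 265. 280.]
0.012 0 s2crop [389. 520. 492. 489.] s4crop [620. 266. 684. 247.] wrist [374. 303. 266. 303.]
0.012 0.011 s2crop [381. 500. 483. 469.] s4crop [615. 254. 679. 236.] wrist [373. 325. 267. 325.]
0.02 -0.011 s2crop [398. 530. 501. 498.] s4crop [625. 271. 690. 253.] wrist [377. 288. 262. 288.]
0.02 0 s2crop [389. 509. 492. 478.] s4crop [620. 259. 685. 241.] wrist [376. 312. 263. 312.]
0.02 0.011 s2crop [381. 490. 483. 459.] s4crop [615. 247. 679. 229.] wrist [375. 334. 264. 334.]
0.03 -0.011 s2crop [398. 517. 502. 485.] s4crop [625. 263. 690. 244.] wrist [380. 298. 258. 298.]
0.03 0 s2crop [389. 497. 493. 466.] s4crop [620. 251. 685. 232.] wrist [379. 323. 260. 323.]
0.03 0.011 s2crop [381. 477. 484. 446.] s4crop [615. 239. 680. 221.] wrist [378. 347. 261. 347.]
```

The triangulation, contact force and roller position all agree. At this opening the tips end about 30 mm short of the stated TCP, so they are resting on top of the roller. It has been dragged about 8 mm. I'll back off slowly so it settles against the lip under control, then come down lower behind it.

Request:
jog_arm:
  rows:
    - [0, 0, -0.001, 0, 0, 0, 40]
    - [0, 0, -0.002, 0, 0, 0, 40]
    - [0, 0, -0.0035, 0, 0, 0, 40]
    - [0, 0, -0.005, 0, 0, 0, 40]
    - [0, 0, -0.0065, 0, 0, 0, 40]
    - [0, 0, -0.008, 0, 0, 0, 40]
    - [0, 0, -0.0095, 0, 0, 0, 40]
    - [0, 0, -0.011, 0, 0, 0, 40]
    - [0, 0, -0.0125, 0, 0, 0, 40]
    - [0, 0, -0.014, 0, 0, 0, 40]
    - [0, 0, -0.0155, 0, 0, 0, 40]
    - [0, 0, -0.017, 0, 0, 0, 40]
    - [0, 0, -0.0185, 0, 0, 0, 40]
    - [0, 0, -0.02, 0, 0, 0, 40]
    - [0, 0, -0.022, 0, 0, 0, 40]
    - [0, 0, -0.026, 0, 0, 0, 40]
    - [0, 0, -0.034, 0, 0, 0, 40]
    - [0, 0, -0.044, 0, 0, 0, 40]
    - [0, 0, -0.054, 0, 0, 0, 40]
    - [0, 0, -0.06, 0, 0, 0, 40]

```text
time: 8.0
tool_pos: [0.4444, 0.1441, 0.0401]
tcp_rot: [0.296, 1.372, -0.353]
wrist_force: [-0.2, -1.0, 0.6]
width: 0.4
```

```bash
python3 look.py w5|tail -1;  sed -i 's/arange(-.097,-.06,.004)/arange(-.099,-.085,.002)/' rol.py; python3 rol.py
```

```text
t 8.0 tcp in deck [-0.1565  0.0015  0.0125] turn left [-0.0015  0.0019 -0.0005] F in deck [ 0.3003 -0.9625  0.5359] w 0.39964017560799786 q [ 0.3601 -0.0469  2.2857 -0.1758  0.7847 -0.6686]
-0.099 360.5816110506282 453.78125692110103
-0.097 363.8744694922858 456.91559904898673
-0.095 367.14371647359553 460.0226226723585
-0.093 370.3894982154932 463.1025633171132
-0.091 373.6119611955553 466.15565516721034
-0.089 376.80199551954786 469.18697071736904
-0.087 379.96817965014475 472.1966037979794
tcp -11,0,11 [270.276  291.9272 312.753 ]
pad edge [[357.8531 276.9148]
 [357.1294 299.3294]
 [356.4184 320.8456]]
```

View pics/w5.png

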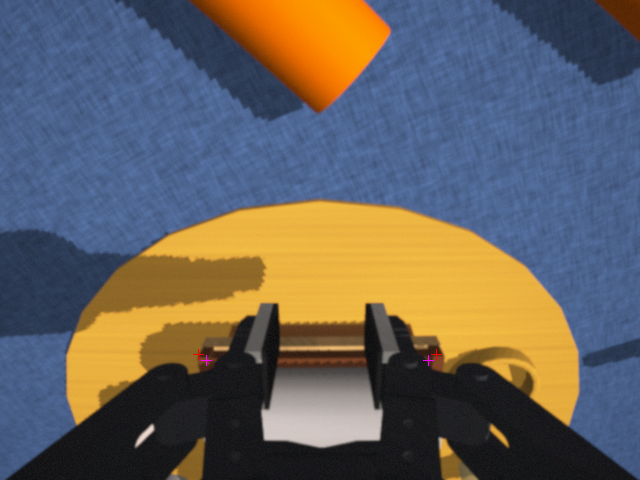

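Request:
jog_arm:
  rows:
    - [0.006, 0, 0, 0, 0, 0, 40]
    - [0.012, 0, 0, 0, 0, 0, 40]
    - [0.018, 0, 0, 0, 0, 0, 40]
    - [0.023, 0, 0, 0, 0, 0, 40]
    - [0.026, 0, 0.002, 0, 0, 0, 40]
    - [0.027, 0, 0.006, 0, 0, 0, 40]
    - [0.027, 0, 0.011, 0, 0, 0, 40]
    - [0.027, 0, 0.015, 0, 0, 0, 40]
    - [0.027, 0, 0.018, 0, 0, 0, 40]
    - [0.027, 0, 0.02, 0, 0, 0, 40]
    - [0.027, 0, 0.022, 0, 0, 0, 40]
    - [0.027, 0, 0.024, 0, 0, 0, 40]
    - [0.027, 0, 0.026, 0, 0, 0, 40]
    - [0.027, 0, 0.028, 0, 0, 0, 40]
    - [0.027, 0, 0.03, 0, 0, 0, 40]
    - [0.027, 0, 0.032, 0, 0, 0, 40]
    - [0.027, 0, 0.034, 0, 0, 0, 40]
    - [0.027, 0, 0.036, 0, 0, 0, 40]

```text
time: 9.85
tool_pos: [0.48, 0.1276, 0.0194]
tcp_rot: [0.296, 1.373, -0.353]
wrist_force: [-1.4, 0.6, 0.3]
width: 0.4
```

```bash
python3 look.py w6|tail -1;  sed -i 's/arange(-.099,-.085,.002)/arange(-.097,-.073,.003)/' rol.py; python3 rol.py; python3 -c "
from h import *
a=imaging.read_camera('side')[195:310,205:330];b=cv2.imread('pics/raw_w6.png');o=np.zeros((480,800,3),np.uint8);o[:,:400]=b[:,120:520];o[:368,400:]=cv2.resize(a,(400,368),interpolation=2);cv2.imwrite('pics/s6.png',o)"
```

```text
t 9.85 tcp in deck [-0.1214  0.0011 -0.0148] turn left [-0.0013  0.0005  0.0003] F in deck [-1.4054 -0.0099  0.5674] w 0.4000087846242738 q [ 0.2971  0.0404  2.2461 -0.1733  0.7306 -0.7269]
-0.097 328.32388671665365 441.8870424455473
-0.094 334.6305214301734 447.8031936528491
-0.091 340.8339185711571 453.6303188066927
-0.088 346.9586014724174 459.38257145743194
-0.085 352.9823299721485 465.0428329930477
-0.082 358.92867895798634 470.62418829851634
-0.079 364.7825391442538 476.12607551937356
-0.076 370.55624026588816 481.53962086487
-0.073 376.2476045717525 486.8796414972177
tcp -11,0,11 [270.2758 291.927  312.7528]
pad edge [[357.8529 276.9146]
 [357.1293 299.3292]
 [356.4182 320.8453]]
```

View pics/s6.png

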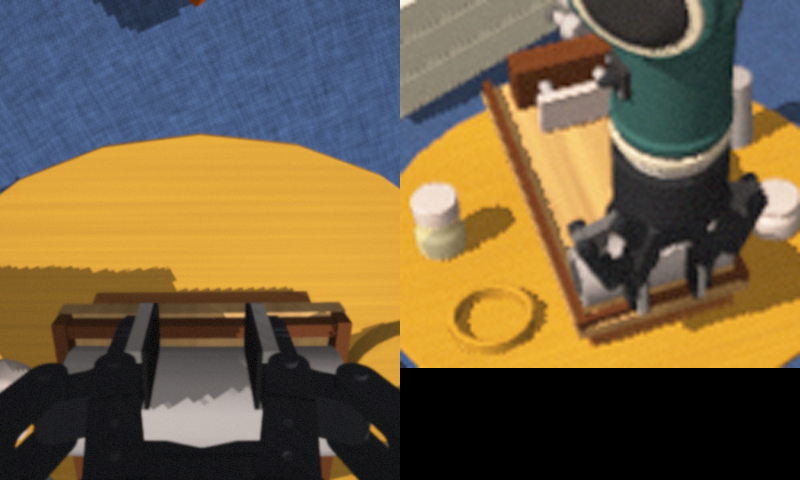

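Contact is right: the roller is at −88 mm, the TCP is 33 mm behind it, and the push is about 1.4 N. I'll now push steadily up the slope.

Request:
jog_arm:
  rows:
    - [0, 0, 0.0025, 0, 0, 0, 40]
    - [0, 0, 0.005, 0, 0, 0, 40]
    - [0, 0, 0.0075, 0, 0, 0, 40]
    - [0, 0, 0.01, 0, 0, 0, 40]
    - [0, 0, 0.0125, 0, 0, 0, 40]
    - [0, 0, 0.015, 0, 0, 0, 40]
    - [0, 0, 0.0175, 0, 0, 0, 40]
    - [0, 0, 0.02, 0, 0, 0, 40]
    - [0, 0, 0.0225, 0, 0, 0, 40]
    - [0, 0, 0.025, 0, 0, 0, 40]
    - [0, 0, 0.0275, 0, 0, 0, 40]
    - [0, 0, 0.03, 0, 0, 0, 40]
    - [0, 0, 0.0325, 0, 0, 0, 40]
    - [0, 0, 0.035, 0, 0, 0, 40]
    - [0, 0, 0.0375, 0, 0, 0, 40]
    - [0, 0, 0.04, 0, 0, 0, 40]
    - [0, 0, 0.0425, 0, 0, 0, 40]
    - [0, 0, 0.045, 0, 0, 0, 40]
    - [0, 0, 0.047, 0, 0, 0, 40]
    - [0, 0, 0.049, 0, 0, 0, 40]

```text
time: 11.95
tool_pos: [0.5246, 0.1075, 0.0282]
tcp_rot: [0.296, 1.372, -0.353]
wrist_force: [-1.3, 0.8, 0.1]
width: 0.399
```

```bash
python3 look.py w7|tail -1
```

```text
t 11.95 tcp in deck [-0.0717  0.0012 -0.0146] turn left [-0.0014  0.0013 -0.0001] F in deck [-1.5161  0.2284  0.3225] w 0.3993072170702868 q [ 0.2306  0.0931  2.1689 -0.1575  0.7456 -0.8066]
```

Request:
jog_arm:
  rows:
    - [0, 0, 0.0025, 0, 0, 0, 40]
    - [0, 0, 0.005, 0, 0, 0, 40]
    - [0, 0, 0.0075, 0, 0, 0, 40]
    - [0, 0, 0.01, 0, 0, 0, 40]
    - [0, 0, 0.0125, 0, 0, 0, 40]
    - [0, 0, 0.015, 0, 0, 0, 40]
    - [0, 0, 0.0175, 0, 0, 0, 40]
    - [0, 0, 0.02, 0, 0, 0, 40]
    - [0, 0, 0.0225, 0, 0, 0, 40]
    - [0, 0, 0.025, 0, 0, 0, 40]
    - [0, 0, 0.0275, 0, 0, 0, 40]
    - [0, 0, 0.03, 0, 0, 0, 40]
    - [0, 0, 0.0325, 0, 0, 0, 40]
    - [0, 0, 0.035, 0, 0, 0, 40]
    - [0, 0, 0.0375, 0, 0, 0, 40]
    - [0, 0, 0.04, 0, 0, 0, 40]
    - [0, 0, 0.0425, 0, 0, 0, 40]
    - [0, 0, 0.045, 0, 0, 0, 40]
    - [0, 0, 0.0475, 0, 0, 0, 40]
    - [0, 0, 0.05, 0, 0, 0, 40]

```text
time: 14.0
tool_pos: [0.5701, 0.0871, 0.0371]
tcp_rot: [0.296, 1.372, -0.353]
wrist_force: [-1.2, 1.7, 0.2]
width: 0.401
```

```bash
python3 look.py w8|tail -1
```

```text
t 14.0 tcp in deck [-0.021   0.0012 -0.0144] turn left [-0.0013  0.0019 -0.0002] F in deck [-1.6986  1.0269  0.5329] w 0.40094228701885953 q [ 0.1728  0.1497  2.0841 -0.1423  0.7663 -0.8777]
```

Pad contact is expected at TCP x ≈ +4.6 mm and full travel at ≈ +14.6 mm.

Request:
jog_arm:
  rows:
    - [0, 0, 0.0025, 0, 0, 0, 40]
    - [0, 0, 0.005, 0, 0, 0, 40]
    - [0, 0, 0.0075, 0, 0, 0, 40]
    - [0, 0, 0.01, 0, 0, 0, 40]
    - [0, 0, 0.0125, 0, 0, 0, 40]
    - [0, 0, 0.015, 0, 0, 0, 40]
    - [0, 0, 0.017, 0, 0, 0, 40]
    - [0, 0, 0.019, 0, 0, 0, 40]
    - [0, 0, 0.0205, 0, 0, 0, 40]
    - [0, 0, 0.022, 0, 0, 0, 40]
    - [0, 0, 0.0235, 0, 0, 0, 40]
    - [0, 0, 0.025, 0, 0, 0, 40]
    - [0, 0, 0.0265, 0, 0, 0, 40]
    - [0, 0, 0.028, 0, 0, 0, 40]
    - [0, 0, 0.0295, 0, 0, 0, 40]
    - [0, 0, 0.031, 0, 0, 0, 40]

```text
time: 15.65
tool_pos: [0.5974, 0.0747, 0.0424]
tcp_rot: [0.296, 1.373, -0.353]
wrist_force: [-4.9, 1.9, 2.6]
width: 0.4
```

```bash
python3 look.py w9|tail -1
```

```text
t 15.65 tcp in deck [ 0.0094  0.0011 -0.0145] turn left [-0.0013  0.0004  0.0001] F in deck [-4.736  -0.2879  3.4813] w 0.40025463914759896 q [ 0.1414  0.1859  2.0291 -0.1327  0.7828 -0.9172]
```

Request:
jog_arm:
  rows:
    - [0, 0, 0.001, 0, 0, 0, 40]
    - [0, 0, 0.002, 0, 0, 0, 40]
    - [0, 0, 0.003, 0, 0, 0, 40]
    - [0, 0, 0.004, 0, 0, 0, 40]
    - [0, 0, 0.005, 0, 0, 0, 40]
    - [0, 0, 0.006, 0, 0, 0, 40]
    - [0, 0, 0.006, 0, 0, 0, 40]

```text
time: 16.4
tool_pos: [0.6011, 0.0726, 0.0425]
tcp_rot: [0.296, 1.377, -0.353]
wrist_force: [-6.1, 3.1, 1.9]
width: 0.401
```

```bash
python3 look.py w10|tail -1
```

```text
t 16.4 tcp in deck [ 0.0136  0.0007 -0.0151] turn left [-0.001  -0.0029  0.0013] F in deck [-6.3692  0.356   3.0412] w 0.401470361150967 q [ 0.1362  0.1933  2.0193 -0.1299  0.788  -0.9248]
```

Request:
jog_arm:
  rows:
    - [0, 0, 0.001, 0, 0, 0, 40]
    - [0, 0, 0.002, 0, 0, 0, 40]
    - [0, 0, 0.003, 0, 0, 0, 40]
    - [0, 0, 0.003, 0, 0, 0, 40]
    - [0, 0, 0.003, 0, 0, 0, 40]

```text
time: 16.95
tool_pos: [0.6019, 0.0719, 0.042]
tcp_rot: [0.296, 1.381, -0.354]
wrist_force: [-5.1, 3.5, 1.0]
width: 0.402
```

```bash
python3 look.py w11|tail -1
```

```text
t 16.95 tcp in deck [ 0.0145  0.0005 -0.0157] turn left [-0.0008 -0.0064  0.0023] F in deck [-5.8131  1.0594  2.0482] w 0.4022255067337008 q [ 0.1342  0.1971  2.0153 -0.1276  0.7915 -0.9286]
```

```bash
python3 -c "
from h import *
a=imaging.read_camera('side')[180:310,190:330];t=imaging.read_camera('top')[140:290,215:365];b=cv2.imread('pics/raw_w11.png');o=np.zeros((600,800,3),np.uint8);o[:240,:400]=b[240:480,120:520];o[250:600,:377]=cv2.resize(a,(377,350),interpolation=2);o[:400,400:]=cv2.resize(t,(400,400),interpolation=2);cv2.imwrite('pics/s11.png',o)
s=monitor.read_state();print(s['time'],s['wrist_force'],s['torque'],s['joint_torque'],s['tool_pos'])"
```

```text
17.1 [-6.6831  3.5807  0.4178] [0.6796 0.9519 0.1325] [ -2.7354 -42.7495 -34.3489  -1.4163  -2.1751   0.1388] [0.6019 0.0719 0.0421]
```

View pics/s11.png

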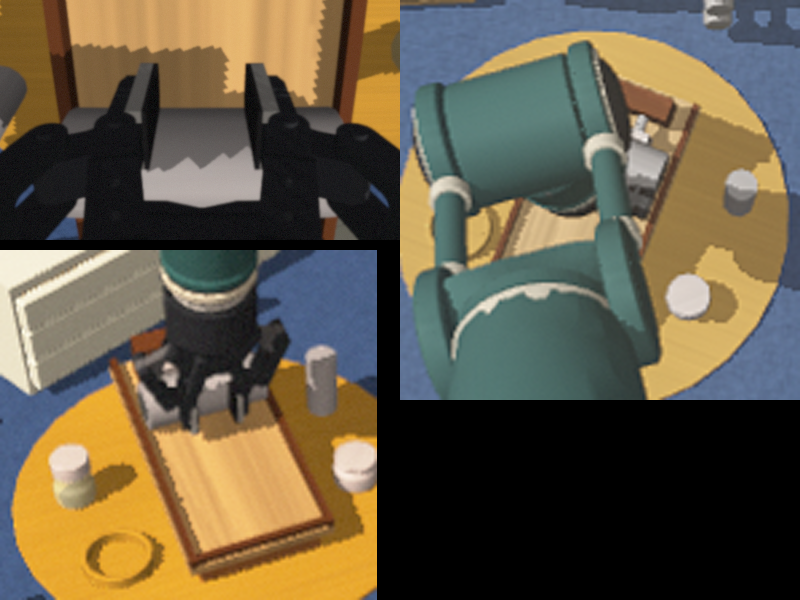

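The pictures show the roller square against the pad, still in front of the fingers at the same 33 mm offset, so it is at about 48 mm. I'll push slightly more and hold, to see whether it is on the hard stop.

Request:
jog_arm:
  rows:
    - [0, 0, 0.001, 0, 0, 0, 40]
    - [0, 0, 0.002, 0, 0, 0, 40]
    - [0, 0, 0.003, 0, 0, 0, 40]
    - [0, 0, 0.004, 0, 0, 0, 40]
    - [0, 0, 0.005, 0, 0, 0, 40]
    - [0, 0, 0.005, 0, 0, 0, 40]
    - [0, 0, 0.005, 0, 0, 0, 40]
    - [0, 0, 0.005, 0, 0, 0, 40]

```text
time: 17.9
tool_pos: [0.6041, 0.0706, 0.0417]
tcp_rot: [0.296, 1.385, -0.354]
wrist_force: [-6.8, 3.5, 1.3]
width: 0.398
```

```bash
python3 look.py w12|tail -1
```

```text
t 17.9 tcp in deck [ 0.0169  0.0001 -0.0165] turn left [-0.0006 -0.0107  0.0035] F in deck [-7.2938  0.448   2.5696] w 0.39837477548478695 q [ 0.1304  0.2032  2.008  -0.1245  0.7965 -0.9348]
```

Request:
jog_arm:
  rows:
    - [0, 0, 0.0015, 0, -0.002, 0, 40]
    - [0, 0, 0.003, 0, -0.004, 0, 40]
    - [0, 0, 0.0045, 0, -0.006, 0, 40]
    - [0, 0, 0.005, 0, -0.008, 0, 40]
    - [0, 0, 0.0055, 0, -0.01, 0, 40]
    - [0, 0, 0.006, 0, -0.012, 0, 40]
    - [0, 0, 0.006, 0, -0.012, 0, 40]
    - [0, 0, 0.006, 0, -0.012, 0, 40]
    - [0, 0, 0.006, 0, -0.012, 0, 40]
    - [0, 0, 0.006, 0, -0.012, 0, 40]

```text
time: 18.95
tool_pos: [0.6046, 0.0697, 0.0404]
tcp_rot: [0.294, 1.382, -0.356]
wrist_force: [-11.9, 8.0, 3.6]
width: 0.403
```

```bash
python3 look.py w13|tail -1
```

```text
t 18.95 tcp in deck [ 0.0176 -0.0005 -0.0179] turn left [-0.0006 -0.0077  0.0058] F in deck [-13.3222   2.398    5.9664] w 0.40345131368636206 q [ 0.1311  0.205   2.009  -0.1301  0.7927 -0.93  ]
```

The force rose to 13 N for only 0.7 mm of motion, so this is the hard stop. I'll check that it holds steady and take a last look.

```bash
python3 -c "
from h import *
for i in range(6): im=imaging.read_camera('wrist')
a=imaging.read_camera('side')[190:270,225:305]
o=np.zeros((480,800,3),np.uint8);o[:240,:400]=im[240:480,120:520];o[:400,400:]=cv2.resize(a,(400,400),interpolation=2);cv2.imwrite('pics/s13.png',o)
s=monitor.read_state();print(s['time'],s['wrist_force'],s['tool_pos'])"; sed -i 's/arange(-.097,-.073,.003)/arange(.042,.054,.002)/' rol.py; python3 rol.py
```

```text
19.35 [-12.4684   7.9474   3.7629] [0.6046 0.0697 0.0404]
0.042 333.22743440789066 449.453047676521
0.044 337.52032411732733 453.4853598198807
0.046 341.7604694389754 457.47741035018726
0.048 345.96335038340874 461.43956638320105
0.05 350.130546553515 465.3588336102421
0.052 354.249024719621 469.23565971168523
tcp -11,0,11 [270.2547 291.9058 312.7315]
pad edge [[357.8431 276.8926]
 [357.1196 299.3071]
 [356.4088 320.8231]]
```

View pics/s13.png

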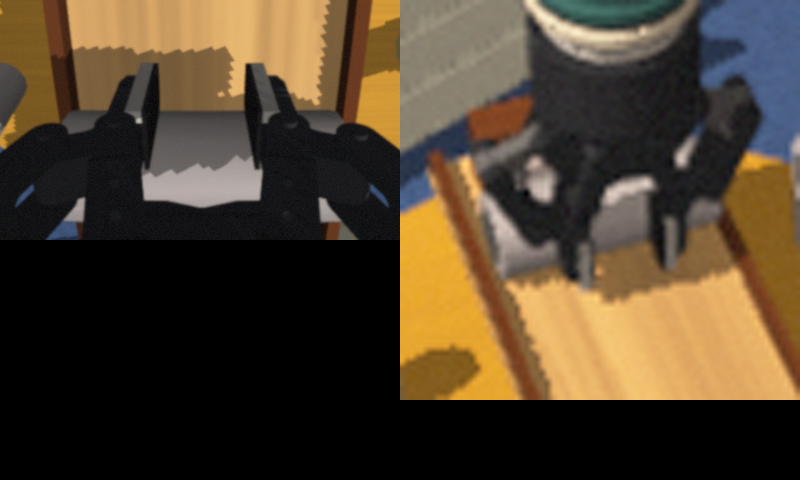

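The roller's near edge is at row 351, which puts it at 48–50 mm. It is square to the deck and steady, so I'm handing the job in.

```bash
python3 -c "
from workcell import finish_job; print(finish_job())"
```

```text
the job is handed in; nothing more can be done
None
```

The roller is up the slope and pressing the stop pad, which I judge to be all the way in. The fingers were still holding it there when I handed the job in at about 19.4 s. One slip early on may count against the "never run back" rule.

**The slip:** at the opening I used, the fingertips end about 30 mm short of the stated TCP. On the first try they rode onto the top of the roller, pressed on it with about 8 N and dragged it about 8 mm up the slope. I backed off slowly and the roller went back to the foot lip. I then lowered the fingers about 27 mm and pushed again from behind. After that it went up without running back in any check I made.

**Last checks:**
- **Pad fully in:** I can't see the pad travel directly. In the last push the force rose from 7 N to 13 N for only 0.7 mm of motion, which points to the hard stop.
- **Roller position:** the wrist image put the roller at about 50 mm, against the expected 48 mm. That is within the roughly 2 mm calibration error.
- **Holding:** the force and arm position stayed steady over the last 0.4 s, with the roller square to the deck.
- **Other things on the table:** none looked moved in the parts of the board I checked. I did not check each one separately at the end.

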